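Slide the alignment probe into the blue sampling port

ROBOT

A 6-joint arm with a two-finger parallel gripper is mounted at the origin on the work surface. World frame = base frame: x ahead of the robot, y to its left, z up, the work surface at z = 0. Lengths are in m, angles in rad, forces in N, time in s.
With the tool pointing down it reaches from about 0.25 to 0.725 m from the base axis. Payload 4 kg.
Tool frame: the origin (TCP) lies on the centre line of the jaws, within the pads' length; the fingertips stand 25 mm ahead of it and the grasp point (between the pads) lies 6 mm ahead of it; z points along the fingers, x is the direction in which the jaws open and shut, and the axes are right-handed (so a half turn about z gives the same grasp; the last joint's range is limited). The gripper opens to 85 mm and grips with 20 to 120 N. Pads are 22 mm wide; open, the fingers measure 114 mm over their backs; the gripper's body (76 mm by 85 mm) begins 54 mm behind the grasp point. The pads swing forward as they close: fully open they stand 13 mm farther back than shut.
Start: joints at [1.106, 0.241, 0.005, 1.335, 0, 1.571], TCP at [0.224, 0.447, 0.256] pointing down, gripper open.
Joint ranges: [-2.72, 2.72], [-1.05, 1.87], [-1.09, 1.28], [-1.99, 2.15], [-1.42, 1.44], [-3.14, 3.14]. Speed limits (rad/s): [2.79, 2.79, 3.14, 3.14, 3.14, 3.14].

INTERFACE

Orientations are given as a unit quaternion [x, y, z, w].
In Python, from workcell import bot, imaging, order gives the robot as it stands.
- The arm moves only by the tool carry_out, never from a script. Its argument "moves" is a list of rows, each a list of 5 numbers: the shift along the tool's x, y, z scaled (see below), then the turn about the tool's z scaled (see below), then the opening, from -1 (shut) to 1 (fully open). In form: [[tx, ty, tz, roll, hand], ...]. A call has 1 to 20 rows; each row is the pose to reach, as a shift and turn from the pose commanded when the call began, along the tool's axes at that moment; what a row does not reach only later rows make up. The controller multiplies each number of a shift by 0.1 m and each number of a turn by 90 degrees. A row lasts 1/10 s, in which the tool goes at most 50 mm and 8.59 degrees, less where a joint would pass 70% of its speed; a pose out of reach is approached as far as the arm can. A call with a number of a shift or a turn outside -1 to 1 is refused whole. A call with a gripper value outside its range is refused whole. The fingers move at their own pace and stop on an object; the grip force is fixed at half the most. Time passes only in rows, so rows that repeat a pose let the fingers close. It gives the time, the measured TCP pose, the force and the opening at its end, in the units of the state.
- bot.get_obs(): the state, without advancing time (a new reading comes with each control period).
- imaging.camera(name): name is "scene" or "side" or "wrist"; returns the picture (420x560x3 uint8, red, green, blue); there is no depth.
- imaging.camera_model(name): a dict with "fovy" (degrees; the focal length in pixels is half the picture's height over the tangent of half this angle, whatever the lens; pixels are square), "cx", "cy" (the principal point, pixels), "eye" and "rotation" of the camera in the world. Camera axes: x right, y up, looking along -z (the intrinsics and any distortion apply to the point x, -y, -z); pixel columns grow to the right and rows downward; lengths in m; the calibration is good to about 2 mm. A picture is of the moment at which its call begins: read the wrist's pose just before it. camera_model takes no time and is no camera call; for the wrist camera it gives the pose at the moment of the call.
- order.job_done(): hands the job in, once; it reports no verdict.
The state is a dict: "clock": time; "joint_pos": joint angles; "joint_vel": joint speeds; "tau": joint torques, N m; "eef_pos": TCP position; "tool_rot": TCP orientation; "ft_force": force on the tool from outside, world axes, zero at the start; "ft_torque": the same for the moment, N m; "grip_width": finger opening in m.
Only numpy, scipy, OpenCV 4.12 (cv2) and the standard library are available. Lean on these libraries where they do the work, as an engineer would, in place of code of your own. Each camera call takes 0.05 s, during which the arm holds its last target.

TASK

Take the blue-headed probe out of its stand, set its tip down on the yellow patch of the blue-ringed port block, and slide it across the deck until it drops into the hole. Let go of it fully seated and upright in the hole, and leave the orange-headed probe in the stand.

Things in the scene. Friction and masses are not known exactly. Their poses are not given: they have to be found in the camera images.
- blue_probe: Loose steel probe (90 g), 115 mm long, upright in one of two holes, 90 mm apart, of a grey stand (70 x 150 x 60 mm high). Shaft 16 mm thick, 10 mm at the tip; blue round head 26 mm thick, 70 to 115 mm above the tip. Origin: centre of the tip's end; z up towards the head, yaw means nothing. It is sunk 40 mm in the stand, a loose fit: tip 20 mm above the table; lift it straight up.
- orange_probe: The same probe with an orange head, in the other hole of the stand (it may be either one), its top 135 mm above the table: lift the blue one well clear before carrying it past. Not to be used. Origin at its tip, z up.
- blue_port: Fixed aluminium block, 150 (x) x 100 (y) x 55 mm high, blue band round its foot, flat top (deck). Origin: centre of the underside, z up. On the deck: a yellow 36 mm square patch centred at x = -40, y = 0 mm, and one hole with a blue ring at x = +35, y = 0 mm; flat and clear between. A twin block with orange ring, left or right of it, is not to be used.
- blue_port_mouth (a point): Centre of the blue-ringed hole, level with the deck, 55 mm above the table; axes as blue_port. Vertical hole, 20 mm wide, with a sloping entry 38 mm wide at the deck. Its flat floor is 40 mm below the deck; the probe's tip rests on it when fully seated, and the probe stands there by itself, leaning up to 7 degrees.
Things that resemble listed ones, but are neither listed nor needed, are in the scene too. Leave any green look-alike of the blue_probe alone.

How it is judged:
By the outcome, as a careful person would: the job done as asked, in the order asked, and still so for the second after the job is handed in, with the robot touching nothing.
It also fails if it takes over 46 s, if anything falls off the work surface, if the arm or the gripper's body presses on something with over 40 N, if the wrist force passes 120 N, or if a joint passes its speed limit or range.

## Working session

There is one attempt and no reset: what is moved stays moved. The work goes in short steps, Python scripts to look and compute and a tool call to move; the robot and the scene stay as the last step left them, time stands still between calls to the robot, and variables do not carry over. Pictures are saved under pics/ and viewed, and the job is handed in when it is done.

Besides the shell and the picture viewer there is one more tool, called as name(argument=value, ...) on one line, values as JSON. carry_out: Moves the arm, as the interface text tells. Its arguments: {"type":"object","properties":{"moves":{"type":"array","items":{"type":"array","items":{"type":"number","minimum":-1,"maximum":1}}}},"required":["moves"]}

```bash
mkdir -p pics; ls; python3 - <<'E'
from workcell import bot, imaging, order
import cv2
o=bot.get_obs()
for k,v in o.items(): print(k,v)
for n in ["scene","side","wrist"]:
    print(n,imaging.camera_model(n))
    im=imaging.camera(n); cv2.imwrite(f"pics/{n}0.png",im[:,:,::-1])
E
```

```text
pics
clock 0.0
joint_pos [1.10600914e+00 2.41430091e-01 3.73072048e-03 1.33515314e+00
 3.36886580e-05 1.57081192e+00]
joint_vel [-0.00062808  0.0011027   0.00066054 -0.00042086  0.00072941  0.00148211]
tau [-8.82952245e-04 -3.72321904e+01  2.52405024e+01  1.70223776e-02
  7.91545517e-05  2.39877537e-06]
eef_pos [0.22385731 0.44646294 0.2554068 ]
tool_rot [ 8.50953880e-01  5.25239409e-01 -8.83696787e-04  5.25673746e-04]
ft_force [-0.07828509 -0.47680504 -0.07262895]
ft_torque [ 0.00591122  0.04780512 -0.0173832 ]
grip_width 0.08559379188393323
scene {'fovy': 46.56291447919082, 'cx': 279.2198870556956, 'cy': 211.9382303266621, 'eye': array([1.32038645, 0.17642411, 0.68267391]), 'rotation': array([0.2647541 , 0.36026104, 0.72617087, 0.52229601])}
side {'fovy': 57.31535216820329, 'cx': 285.00143327286725, 'cy': 211.99583232371452, 'eye': array([ 0.31466666, -0.77886952,  0.70357613]), 'rotation': array([ 0.39879369, -0.05481204, -0.14566385,  0.90373739])}
wrist {'fovy': 67.24557176168787, 'cx': 273.8312898256505, 'cy': 211.79374080398162, 'eye': array([0.16549959, 0.47651504, 0.37313889]), 'rotation': array([-0.1132471 , -0.06860822,  0.52069131,  0.84341482])}
```

View pics/scene0.png

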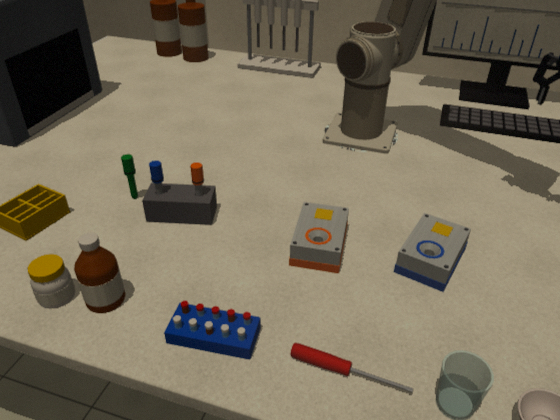

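View pics/side0.png

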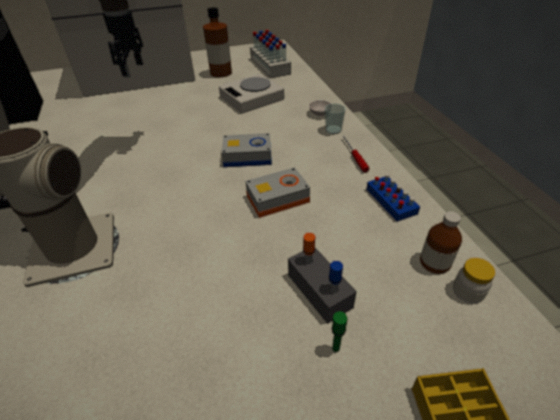

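View pics/wrist0.png

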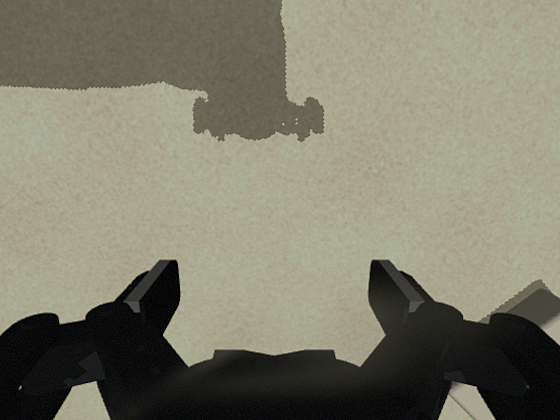

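Candidates for the blue probe are the blue head at scene (157,170) / side (336,271), the green look-alike at (129,165) / (339,323), the orange head at (197,173) / (309,243), and the blue rack with pegs at (213,328). I choose the blue head in the grey stand.
For the port, the choice is between the blue-ringed block at (432,250) / side (247,150) and the orange-ringed twin at (320,235). I choose the blue-ringed one.

```bash
cat > h.py <<'E'
import numpy as np, cv2
from scipy.spatial.transform import Rotation as R
from workcell import bot, imaging, order
def ray(m,u,v,H=420):
    f=H/2/np.tan(np.radians(m['fovy'])/2)
    d=np.array([(u-m['cx'])/f,-(v-m['cy'])/f,-1.0])
    d=R.from_quat(m['rotation']).apply(d); return np.array(m['eye']),d/np.linalg.norm(d)
def plane(m,u,v,z):
    e,d=ray(m,u,v); return e+d*(z-e[2])/d[2]
def proj(m,p):
    f=210/np.tan(np.radians(m['fovy'])/2)
    q=R.from_quat(m['rotation']).inv().apply(np.asarray(p)-m['eye'])
    return np.array([m['cx']+f*q[0]/-q[2], m['cy']-f*q[1]/-q[2]])
def tri(rs):
    A=np.zeros((3,3));b=np.zeros(3)
    for e,d in rs:
        P=np.eye(3)-np.outer(d,d);A+=P;b+=P@e
    p=np.linalg.solve(A,b)
    return p,[np.linalg.norm((np.eye(3)-np.outer(d,d))@(p-e)) for e,d in rs]
def blobs(im,col,minA=15):
    hsv=cv2.cvtColor(im,cv2.COLOR_RGB2HSV)
    rng={'blue':((105,120,50),(130,255,255)),'orange':((4,170,120),(14,255,255)),'yellow':((18,150,100),(32,255,255))}[col]
    m=cv2.inRange(hsv,*map(np.array,rng))
    n,l,s,c=cv2.connectedComponentsWithStats(m)
    return [(c[i].round(1),s[i]) for i in range(1,n) if s[i][4]>=minA],m
E
python3 - <<'E'
from h import *
for n in ["scene","side"]:
    im=cv2.imread(f"pics/{n}0.png")[:,:,::-1].copy()
    for c in ['blue','orange','yellow']:
        for b in blobs(im,c)[0]: print(n,c,b[0],b[1])
a=cv2.imread("pics/scene0.png");b=cv2.imread("pics/side0.png")
cv2.imwrite("pics/crops0.png",np.vstack([np.hstack([cv2.resize(a[140:240,110:230],(400,300),interpolation=2),cv2.resize(a[200:300,380:480],(400,300),interpolation=2)]),
 np.hstack([cv2.resize(b[225:345,275:375],(400,300),interpolation=2),cv2.resize(b[120:180,210:290],(400,300),interpolation=2)])]))
E
```

```text
scene blue [154.2 168.8] [149 161  12  19 135]
scene blue [429.6 249.4] [417 241  27  17 112]
scene blue [420.2 278.1] [394 266  53  25 314]
scene blue [212.2 332.5] [ 165  304   95   55 2791]
scene orange [195.7 165.4] [191 163  11   6  54]
scene orange [317.5 235.9] [305 228  26  16 117]
scene yellow [ 30.6 203.2] [  0 184  65  39 488]
scene yellow [323.4 213.7] [315 208  18  12 164]
scene yellow [441.6 228.7] [431 222  22  14 186]
scene yellow [ 44.6 265.3] [ 28 254  35  23 595]
side blue [393.1 196.6] [368 178  51  37 672]
side blue [335.9 266.2] [330 261  12  11  99]
side orange [309.1 236.6] [304 233  11   8  72]
side yellow [233.1 142.6] [228 140  11   6  62]
side yellow [263.2 187.2] [256 183  15  10  98]
side yellow [479.5 268.5] [465 258  30  22 499]
side yellow [456.4 396. ] [ 418  369   91   51 1307]
```

View pics/crops0.png

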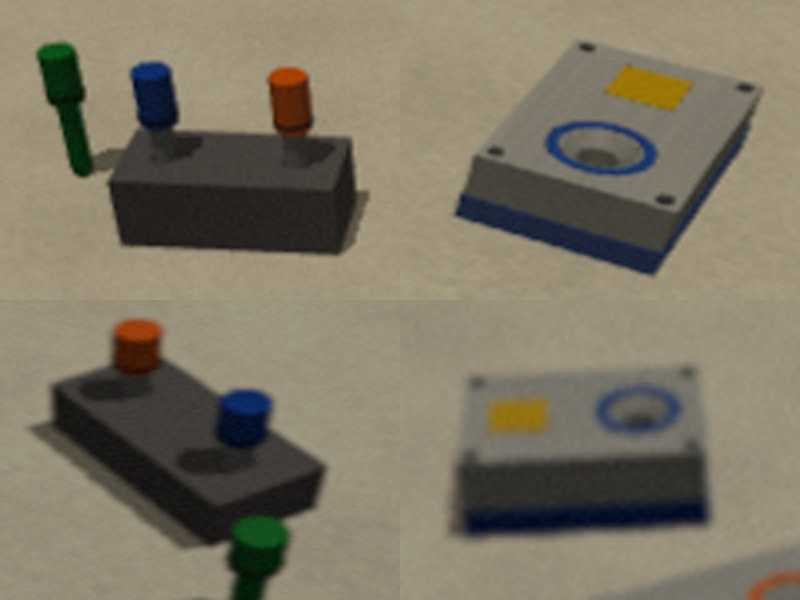

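The crops confirm both choices. The blue head stands in the left hole of the stand (as the scene camera sees it), with green free-standing beside it, and the port has a blue ring and blue foot band. Next I triangulate.

```bash
python3 - <<'E'
from h import *
ms,md=imaging.camera_model('scene'),imaging.camera_model('side')
for n,a,b,z in [('bluetop',(155,163.3),(336.2,264.2),.135),('orangetop',(196.6,165),(309.2,236),.135),('patch',(441.6,228.7),(233.3,142.8),.055),('ring',(430.2,249),(257.6,142.2),.055)]:
    p,r=tri([ray(ms,*a),ray(md,*b)])
    print(n,p.round(4),np.round(r,4),'scene',plane(ms,*a,z).round(4),'side',plane(md,*b,z).round(4))
# stand and block corners
for n,a,z in [('stand fl',(110+110*.3,140+182/3),.06),('fr',(110+328*.3,140+188/3),.06),('br',(110+352*.3,140+138/3),.06),('bl',(110+135*.3,140+132/3),.06)]:
    print(n,plane(ms,*a,z).round(4))
f=lambda x,y:(380+(x-400)*.25,200+y/3)
for n,a in [('nl',(475,157)),('nr',(675,208)),('fr',(762,90)),('fl',(580,42))]:
    print(n,plane(ms,*f(*a),.055).round(4))
f=lambda x,y:(210+(x-400)*.2,120+(y-300)*.2)
for n,a in [('fl',(470,375)),('fr',(693,367)),('nr',(703,457)),('nl',(462,465))]:
    print('side',n,plane(md,*f(*a),.055).round(4))
E
```

```text
bluetop [ 0.544  -0.3569  0.1332] [0.001 0.001] scene [ 0.5476 -0.3556  0.135 ] side [ 0.5427 -0.3573  0.135 ]
orangetop [ 0.5212 -0.2698  0.1329] [0.0005 0.0005] scene [ 0.5248 -0.2683  0.135 ] side [ 0.5203 -0.2712  0.135 ]
patch [0.4673 0.2536 0.0538] [0.0013 0.0013] scene [0.4709 0.2526 0.055 ] side [0.4666 0.2538 0.055 ]
ring [0.5402 0.2357 0.0524] [0.0001 0.0001] scene [0.5435 0.2353 0.055 ] side [0.5392 0.2319 0.055 ]
stand fl [ 0.5888 -0.3738  0.06  ]
fr [ 0.5492 -0.2358  0.06  ]
br [ 0.4846 -0.2479  0.06  ]
bl [ 0.5256 -0.3921  0.06  ]
nl [0.5733 0.1783 0.055 ]
nr [0.5913 0.2727 0.055 ]
fr [0.456  0.3093 0.055 ]
fl [0.4305 0.2158 0.055 ]
side fl [0.4482 0.3092 0.055 ]
side fr [0.5862 0.2707 0.055 ]
side nr [0.5632 0.1691 0.055 ]
side nl [0.4235 0.2091 0.055 ]
```

carry_out(moves=[[-0.41,0.46,0,0,1],[-0.82,0.92,0,0,1],[-0.82,0.92,0,0,1],[-0.82,0.92,0,0,1]])

```text
clock: 0.55
eef_pos: [0.27, 0.3298, 0.2562]
tool_rot: [0.852, 0.524, -0.0, 0.0]
ft_force: [-0.5, 0.3, -0.3]
grip_width: 0.0851
```

carry_out(moves=[[-0.41,0.46,0,0,1],[-0.82,0.92,0,0,1],[-0.82,0.92,0,0,1]])

```text
clock: 0.85
eef_pos: [0.3154, 0.2161, 0.2562]
tool_rot: [0.851, 0.525, -0.0, 0.0]
ft_force: [0.5, 0.3, -0.9]
grip_width: 0.0856
```

carry_out(moves=[[-0.41,0.46,0,0.1,1],[-0.82,0.92,0,0.19,1],[-0.82,0.92,0,0.28,1],[-0.82,0.92,0,0.37,1],[-0.82,0.92,0,0.46,1],[-0.82,0.92,0,0.54,1]])

```text
clock: 1.45
eef_pos: [0.3609, 0.1037, 0.2562]
tool_rot: [0.992, 0.126, -0.0, -0.0]
ft_force: [-0.5, -0.3, -0.1]
grip_width: 0.0854
```

```bash
cat >> h.py <<'E'
def shift(target, o=None):
    o=o or bot.get_obs(); Rm=R.from_quat(o['tool_rot'])
    s=Rm.inv().apply(np.asarray(target)-o['eef_pos'])*10
    ax=Rm.as_matrix(); return s.round(3), np.degrees(np.arctan2(ax[1,0],ax[0,0])).round(2), o['eef_pos'].round(4)
E
python3 - <<'E'
from h import *
print(shift([.545,-.357,.256])); m=imaging.camera_model('wrist'); print(m, plane(m,280,210,.1))
print(bot.get_obs()['clock'],bot.get_obs()['joint_pos'].round(2))
E
```

```text
(array([ 0.634,  4.92 , -0.   ]), np.float64(14.43), array([0.3609, 0.1037, 0.2562]))
{'fovy': 67.24557176168787, 'cx': 273.8312898256505, 'cy': 211.79374080398162, 'eye': array([0.3450838 , 0.16779441, 0.37386333]), 'rotation': array([-0.1310448 , -0.0168723 ,  0.12442394,  0.98339273])} [0.36869916 0.09884055 0.1       ]
1.45 [ 0.28 -0.01 -0.28  1.3   0.    1.6 ]
```

carry_out(moves=[[0.06,0.5,0,0,1],[0.13,0.98,0,0,1]])

```text
clock: 1.65
eef_pos: [0.3989, 0.0128, 0.2564]
tool_rot: [0.991, 0.132, 0.001, -0.0]
ft_force: [1.1, 0.2, 0.8]
grip_width: 0.0856
```

carry_out(moves=[[0.06,0.5,0,0,1],[0.13,0.98,0,0,1]])

```text
clock: 1.85
eef_pos: [0.4368, -0.0806, 0.2563]
tool_rot: [0.992, 0.129, 0.0, -0.0]
ft_force: [1.3, 0.3, -1.2]
grip_width: 0.0851
```

carry_out(moves=[[0.06,0.5,0,0,1],[0.13,0.98,0,0,1]])

```text
clock: 2.05
eef_pos: [0.4744, -0.1725, 0.2561]
tool_rot: [0.992, 0.129, 0.0, -0.0]
ft_force: [1.0, 0.1, 0.3]
grip_width: 0.0853
```

carry_out(moves=[[0.06,0.5,0,0,1],[0.13,0.98,0,0,1]])

```text
clock: 2.25
eef_pos: [0.512, -0.264, 0.2558]
tool_rot: [0.992, 0.129, 0.0, -0.0]
ft_force: [0.6, 0.6, 0.2]
grip_width: 0.0851
```

carry_out(moves=[[0.06,0.4,0,0,1],[0.12,0.55,0,0,1],[0.12,0.55,0,0,1]])

```text
clock: 2.55
eef_pos: [0.5378, -0.3143, 0.2544]
tool_rot: [0.992, 0.128, -0.0, -0.0]
ft_force: [1.1, -0.1, 0.1]
grip_width: 0.0857
```

```bash
python3 - <<'E'
from h import *
print(shift([.545,-.357,.256])); print(bot.get_obs()['joint_vel'].round(3))
m=imaging.camera_model('wrist'); im=imaging.camera('wrist'); print(m)
cv2.imwrite("pics/w1.png",im[:,:,::-1])
for b in blobs(im,'blue')[0]:print(b, plane(m,*b[0],.135))
for b in blobs(im,'orange')[0]:print(b, plane(m,*b[0],.135))
E
```

```text
(array([-0.038,  0.432, -0.016]), np.float64(14.66), array([ 0.5378, -0.3143,  0.2544]))
[ 0.033 -0.049 -0.062  0.011  0.008  0.005]
{'fovy': 67.24557176168787, 'cx': 273.8312898256505, 'cy': 211.79374080398162, 'eye': array([ 0.52166942, -0.25020255,  0.37209696]), 'rotation': array([-0.13085803, -0.01686262,  0.12644635,  0.98315978])}
(array([550.2, 101.6]), array([ 532,   49,   28,   83, 1164], dtype=int32)) [ 0.70743353 -0.18416611  0.135     ]
(array([267.3, 259.5]), array([ 253,  238,   30,   43, 1048], dtype=int32)) [ 0.54296315 -0.35248682  0.135     ]
(array([251.5, 151.4]), array([250, 143,   6,  17,  26], dtype=int32)) [ 0.51025716 -0.27177365  0.135     ]
(array([265.3, 167.4]), array([252, 161,  31,  11, 127], dtype=int32)) [ 0.52303807 -0.28063738  0.135     ]
```

View pics/w1.png

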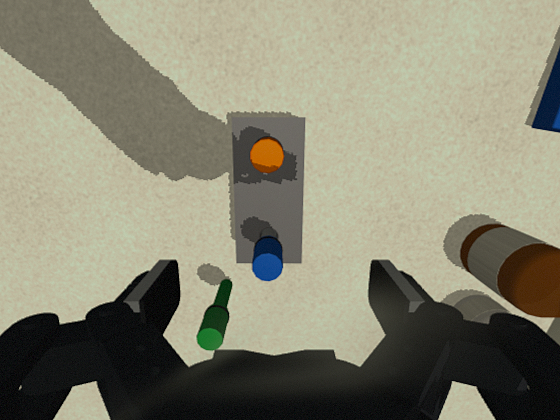

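```bash
python3 - <<'E'
from h import *
m=imaging.camera_model('wrist')
T=R.from_quat(bot.get_obs()['tool_rot']); e=bot.get_obs()['eef_pos']
for n,a,z in [('blue',(267,266),.135),('orange',(267,154.5),.135),('greentop',(211,337),.115),('greentop',(211,337),.135),('greenfoot',(228,283),0),('greenhead bottom',(217,312),.07)]:
    p=plane(m,*a,z); print(n,p.round(4),'tool',(T.inv().apply(p-e)*1000).round(1))
ms,md=imaging.camera_model('scene'),imaging.camera_model('side')
p=tri([ray(ms,110+57*.3,140+50/3),ray(md,275+258*.25,225+228*.4)]);print('green top tri',p)
E
```

```text
blue [ 0.5435 -0.3567  0.135 ] tool [ -4.9  44.3 119.7]
orange [ 0.5211 -0.2696  0.135 ] tool [ -4.4 -45.7 119.9]
greentop [ 0.5123 -0.4499  0.115 ] tool [-58.7 126.5 139.6]
greentop [ 0.513  -0.4343  0.135 ] tool [-54.1 111.6 119.7]
greenfoot [ 0.5132 -0.4542  0.    ] tool [-58.9 131.1 254.6]
greenhead bottom [ 0.5106 -0.4526  0.07  ] tool [-61.  128.7 184.6]
green top tri (array([ 0.51067501, -0.45130269,  0.11284616]), [np.float64(0.0007696538185588658), np.float64(0.0007696538185589292)])
```

The wrist view shows blue's head top at (267,266), orange's at (267,154) and green's at (211,337). They come out 90 mm apart, which fits the stand, and blue agrees with the fixed cameras to about 1 mm. I'm going down on blue with the jaws across the stand.

carry_out(moves=[[-0.05,0.44,0,0,1],[-0.05,0.44,0.2,0,1],[-0.05,0.44,0.5,0,1],[-0.05,0.44,0.8,0,1],[-0.05,0.44,0.8,0,1],[-0.05,0.44,0.8,0,1]])

```text
clock: 3.2
eef_pos: [0.5428, -0.355, 0.1766]
tool_rot: [0.992, 0.129, -0.0, -0.001]
ft_force: [0.4, -0.2, 0.0]
grip_width: 0.0853
```

```bash
python3 - <<'E'
from h import *
print(shift([.5436,-.3567,.118])); m=imaging.camera_model('wrist'); im=imaging.camera('wrist')
cv2.imwrite("pics/w2.png",im[:,:,::-1])
for b in blobs(im,'blue')[0]:print(b, plane(m,*b[0],.135))
E
```

```text
(array([0.004, 0.02 , 0.586]), np.float64(14.85), array([ 0.5428, -0.355 ,  0.1766]))
(array([273.6, 250.9]), array([ 252,  220,   45,   61, 2199], dtype=int32)) [ 0.54301009 -0.35388135  0.135     ]
```

View pics/w2.png

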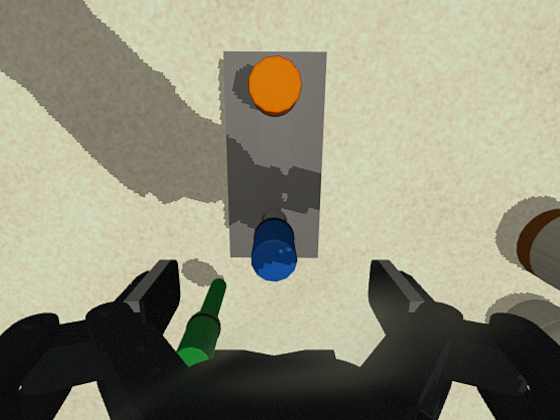

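The blue head at (274,258) is midway between the pads (columns 178 and 370), and green stays left of the fingers. I descend and close.

carry_out(moves=[[0,0.02,0.3,0,1],[0,0.02,0.58,0,1],[0,0.02,0.58,0,1],[0,0.02,0.58,0,1],[0,0.02,0.58,0,-1],[0,0.02,0.58,0,-1],[0,0.02,0.58,0,-1],[0,0.02,0.58,0,-1],[0,0.02,0.58,0,-1],[0,0.02,0.58,0,-1],[0,0.02,0.58,0,-1],[0,0.02,0.58,0,-1]])

```text
clock: 4.45
eef_pos: [0.5436, -0.3586, 0.1192]
tool_rot: [0.992, 0.128, 0.0, 0.001]
ft_force: [-1.1, 0.6, 5.5]
grip_width: 0.0248
```

carry_out(moves=[[0,0,-0.2,0,-1],[0,0,-0.5,0,-1],[0,0,-1,0,-1],[0,0,-1,0,-1],[0,0,-1,0,-1],[0,0,-1,0,-1]])

```text
clock: 5.05
eef_pos: [0.5426, -0.3578, 0.2165]
tool_rot: [0.992, 0.129, -0.001, -0.001]
ft_force: [-0.1, 0.3, -1.2]
grip_width: 0.0247
```

```bash
python3 - <<'E'
from h import *
o=bot.get_obs(); print(o['eef_pos'],o['ft_force'],o['grip_width'])
a=imaging.camera('scene');b=imaging.camera('side')
v=np.hstack([cv2.resize(a[100:240,80:240],(400,350),interpolation=2),cv2.resize(b[180:355,240:440],(400,350),interpolation=2)])
cv2.imwrite("pics/l1.png",v[:,:,::-1])
E
```

```text
[ 0.54256139 -0.35781503  0.21646447] [-0.07616946  0.29220529 -1.15747326] 0.024713291971621844
```

View pics/l1.png

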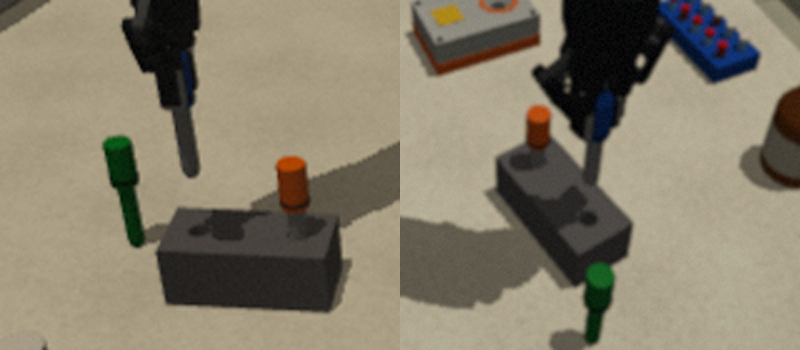

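The probe is lifted clear of the stand and orange remains in it. I raise it well above orange's top and carry it over.

carry_out(moves=[[0,0,-0.4,0,-1],[0,0,-0.8,0,-1],[0.05,-0.3,-0.9,0,-1],[0.13,-0.6,-0.9,0,-1],[0.2,-0.93,-0.9,0,-1]])

```text
clock: 5.65
eef_pos: [0.5387, -0.2627, 0.3071]
tool_rot: [0.992, 0.128, -0.001, -0.0]
ft_force: [0.8, 0.1, -1.2]
grip_width: 0.0244
```

carry_out(moves=[[0.07,-0.33,0,0,-1],[0.14,-0.66,0,0,-1],[0.2,-0.93,0,0,-1]])

```text
clock: 5.95
eef_pos: [0.5337, -0.1664, 0.3068]
tool_rot: [0.992, 0.129, -0.001, -0.001]
ft_force: [-0.1, 0.6, -1.1]
grip_width: 0.0245
```

carry_out(moves=[[0.07,-0.33,0,0,-1],[0.14,-0.66,0,0,-1],[0.2,-0.93,0,0,-1]])

```text
clock: 6.25
eef_pos: [0.5293, -0.0715, 0.3068]
tool_rot: [0.992, 0.129, -0.001, -0.001]
ft_force: [-0.0, 1.1, -1.9]
grip_width: 0.0244
```

carry_out(moves=[[0.07,-0.33,0,0,-1],[0.14,-0.66,0,0,-1],[0.2,-0.93,0,0,-1]])

```text
clock: 6.55
eef_pos: [0.5249, 0.0235, 0.3068]
tool_rot: [0.992, 0.129, -0.001, -0.0]
ft_force: [0.4, -0.8, -1.2]
grip_width: 0.0247
```

carry_out(moves=[[0.07,-0.33,0,0.08,-1],[0.14,-0.66,0,0.16,-1],[0.2,-0.93,0,0.24,-1],[0.2,-0.93,0,0.32,-1],[0.2,-0.93,0,0.32,-1],[0.2,-0.93,0,0.32,-1],[0.2,-0.93,0,0.32,-1]])

```text
clock: 7.25
eef_pos: [0.5213, 0.1162, 0.3077]
tool_rot: [0.993, -0.122, -0.001, 0.0]
ft_force: [-0.2, 0.2, -1.5]
grip_width: 0.0246
```

```bash
python3 - <<'E'
from h import *
print(shift([.4673,.2536,.25])); o=bot.get_obs();print(o['clock'],o['ft_force'],o['grip_width'])
m=imaging.camera_model('wrist'); im=imaging.camera('wrist')
cv2.imwrite("pics/w3.png",im[:,:,::-1])
for c in ['blue','yellow']:
  for b in blobs(im,c,40)[0]:print(c,b, plane(m,*b[0],.055))
E
```

```text
(array([-0.856, -1.203,  0.577]), np.float64(-13.99), array([0.5213, 0.1162, 0.3077]))
7.25 [-0.2157148   0.22627997 -1.52312436] 0.024599561679650894
blue (array([264.2,  74.5]), array([240,  49,  49,  52, 718], dtype=int32)) [0.54084973 0.23533074 0.055     ]
blue (array([264.8,  78.5]), array([257,  71,  16,  16, 187], dtype=int32)) [0.54047566 0.23125914 0.055     ]
blue (array([519.3, 268.6]), array([ 483,  216,   77,  113, 4800], dtype=int32)) [ 0.79977924 -0.06610372  0.055     ]
blue (array([273.5, 296.5]), array([ 240,  247,   69,   97, 5141], dtype=int32)) [ 0.4853514  -0.02881585  0.055     ]
yellow (array([195.3,  74.9]), array([ 178,   58,   35,   35, 1149], dtype=int32)) [0.46806782 0.25305662 0.055     ]
```

View pics/w3.png

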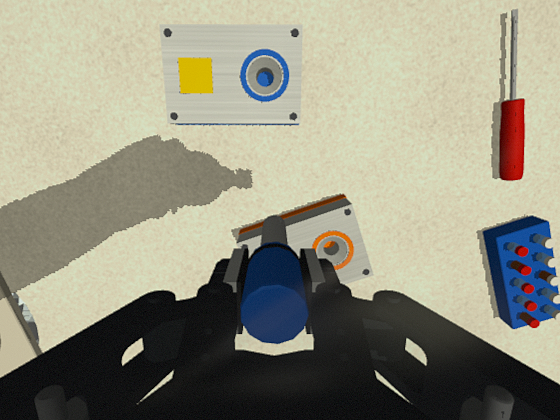

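```bash
python3 - <<'E'
from h import *
o=bot.get_obs();T=R.from_quat(o['tool_rot'])
m=imaging.camera_model('wrist')
P=lambda t:o['eef_pos']+T.apply(t)
for z in (-.0158,.0292,.0542,.0992): print(z,proj(m,P([0,0,z])), 'x+5mm',proj(m,P([.005,0,z])),'y+5',proj(m,P([0,.005,z])))
im=imaging.camera('wrist'); v=cv2.resize(im[180:380,200:350],(600,800),interpolation=2)[:600]
cv2.imwrite("pics/w4.png",v[:,:,::-1])
a=imaging.camera('scene');b=imaging.camera('side')
p=P([0,0,.0992]); s,d=proj(imaging.camera_model('scene'),p),proj(imaging.camera_model('side'),p); print(s,d)
def crop(im,c): x,y=map(int,c); return cv2.resize(im[y-60:y+30,x-50:x+50],(400,360),interpolation=2)
cv2.imwrite("pics/t4.png",np.hstack([crop(a,s),crop(b,d)])[:,:,::-1])
E
```

```text
-0.0158 [272.21734904 313.92599105] x+5mm [285.86788815 313.91722913] y+5 [272.23698685 325.80917595]
0.0292 [272.57392415 262.6479817 ] x+5mm [282.4984289  262.64302451] y+5 [272.58533364 271.73266665]
0.0542 [272.69898285 244.66366072] x+5mm [281.31666923 244.65978662] y+5 [272.70801296 252.68822852]
0.0992 [272.85699463 221.94045434] x+5mm [279.82350252 221.93776208] y+5 [272.86339656 228.56685684]
[381.38260894 165.45208244] [258.50571879 115.67226609]
```

View pics/w4.png

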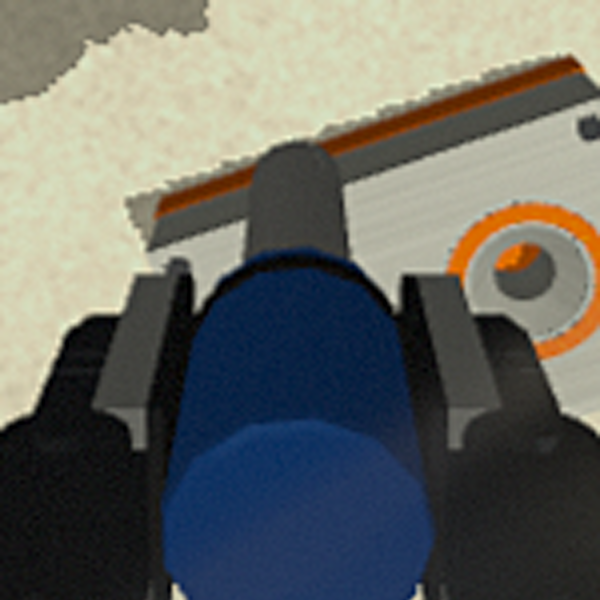

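View pics/t4.png

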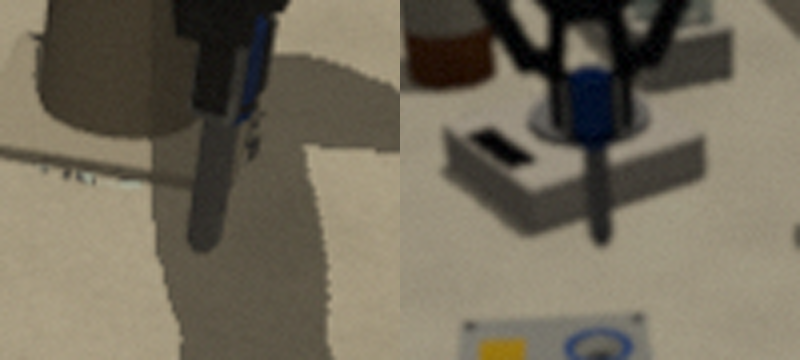

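The tip sits on the tool axis to within about 1 mm, and the probe is upright in the grip. Wrist and fixed cameras agree within 1 mm: patch (0.4677, 0.2533), mouth (0.5407, 0.2355). Now to the patch.

carry_out(moves=[[-0.3,-0.4,0,0,-1],[-0.6,-0.8,0,0,-1],[-0.86,-1,0,0,-1],[-0.86,-1,0,0,-1]])

```text
clock: 7.85
eef_pos: [0.4602, 0.2373, 0.3085]
tool_rot: [0.993, -0.119, -0.0, -0.0]
ft_force: [-0.0, -0.1, -0.6]
grip_width: 0.025
```

carry_out(moves=[[0,-0.2,0.2,0,-1],[0,-0.2,0.5,0,-1],[0,-0.2,0.9,0,-1],[0,-0.2,0.9,0,-1],[0,-0.2,0.9,0,-1],[0,-0.2,0.9,0,-1]])

```text
clock: 8.45
eef_pos: [0.4688, 0.2543, 0.2208]
tool_rot: [0.992, -0.123, 0.002, -0.001]
ft_force: [0.2, -0.5, -1.3]
grip_width: 0.0248
```

```bash
python3 - <<'E'
from h import *
print(shift([.4677,.2533,.1542])); o=bot.get_obs();print(o['clock'],o['ft_force'],o['grip_width'])
E
```

```text
(array([-0.01 ,  0.014,  0.666]), np.float64(-14.07), array([0.4688, 0.2543, 0.2208]))
8.45 [ 0.23988913 -0.46242485 -1.26445271] 0.024764362207444313
```

carry_out(moves=[[-0.01,0.01,0.2,0,-1],[-0.01,0.01,0.4,0,-1],[-0.01,0.01,0.58,0,-1],[-0.01,0.01,0.58,0,-1],[-0.01,0.01,0.58,0,-1],[-0.01,0.01,0.58,0,-1]])

```text
clock: 9.05
eef_pos: [0.4673, 0.254, 0.1625]
tool_rot: [0.993, -0.122, 0.002, -0.001]
ft_force: [0.1, -0.4, -0.7]
grip_width: 0.0247
```

```bash
python3 - <<'E'
from h import *
print(shift([.4677,.2533,.1542])); o=bot.get_obs();print(o['clock'],o['ft_force'],o['grip_width'])
a=imaging.camera('scene');b=imaging.camera('side')
cv2.imwrite("pics/p5.png",np.hstack([cv2.resize(a[180:290,380:490],(400,400),interpolation=2),cv2.resize(b[90:180,205:295],(400,400),interpolation=2)])[:,:,::-1])
E
```

```text
(array([0.005, 0.006, 0.083]), np.float64(-14.04), array([0.4673, 0.254 , 0.1625]))
9.05 [ 0.07548035 -0.35310422 -0.70067934] 0.02465208493880586
```

View pics/p5.png

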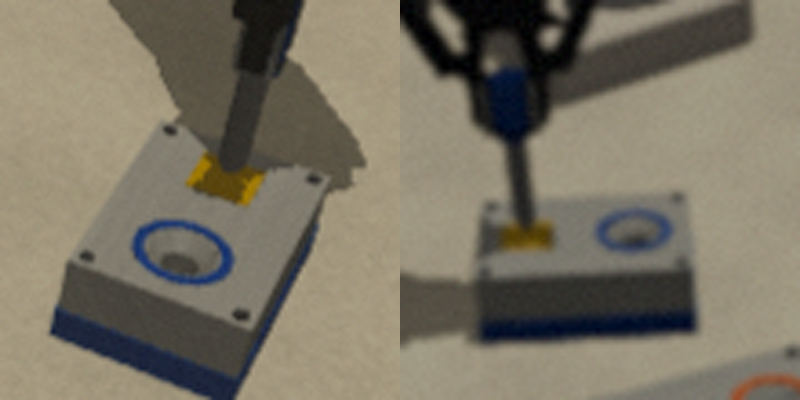

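The tip hovers over the yellow patch (scene crop (233,172), side crop (527,225)). I lower it gently until it touches.

carry_out(moves=[[0.01,0,0.04,0,-1],[0.01,0,0.07,0,-1],[0.01,0,0.08,0,-1],[0.01,0,0.08,0,-1]])

```text
clock: 9.55
eef_pos: [0.4675, 0.2534, 0.1542]
tool_rot: [0.993, -0.122, 0.001, -0.001]
ft_force: [-1.9, -0.9, 8.7]
grip_width: 0.0249
```

Contact is at TCP z = 0.1542 as predicted, pressing about 9 N. I slide along the deck.

carry_out(moves=[[0.05,0,0,0,-1],[0.1,0,0,0,-1],[0.15,0,0,0,-1],[0.2,0,0,0,-1],[0.25,0,0,0,-1],[0.3,0,0,0,-1],[0.35,0,0,0,-1]])

```text
clock: 10.25
eef_pos: [0.4995, 0.246, 0.1541]
tool_rot: [0.993, -0.122, -0.001, -0.002]
ft_force: [-6.8, 1.4, 11.9]
grip_width: 0.0248
```

carry_out(moves=[[0.05,0,0,0,-1],[0.1,0,0,0,-1],[0.15,0,0,0,-1],[0.2,0,0,0,-1],[0.25,0,0,0,-1],[0.3,0,0,0,-1],[0.35,0,0,0,-1],[0.4,0,0,0,-1],[0.4,0,0,0,-1],[0.4,0,0,0,-1]])

```text
clock: 11.25
eef_pos: [0.5395, 0.2347, 0.1517]
tool_rot: [0.992, -0.122, -0.0, 0.0]
ft_force: [-0.3, -0.4, -0.5]
grip_width: 0.025
```

```bash
python3 - <<'E'
from h import *
print(shift([.5407,.2355,.1542])); o=bot.get_obs();print(o['clock'],o['ft_force'],o['ft_torque'],o['grip_width'])
a=imaging.camera('scene');b=imaging.camera('side')
cv2.imwrite("pics/p6.png",np.hstack([cv2.resize(a[180:290,380:490],(400,400),interpolation=2),cv2.resize(b[90:180,205:295],(400,400),interpolation=2)])[:,:,::-1])
E
```

```text
(array([ 0.01 , -0.011, -0.025]), np.float64(-14.05), array([0.5395, 0.2347, 0.1517]))
11.25 [-0.27095685 -0.43390361 -0.49561637] [ 0.00304322 -0.01257591 -0.0275006 ] 0.024997747986461528
```

View pics/p6.png

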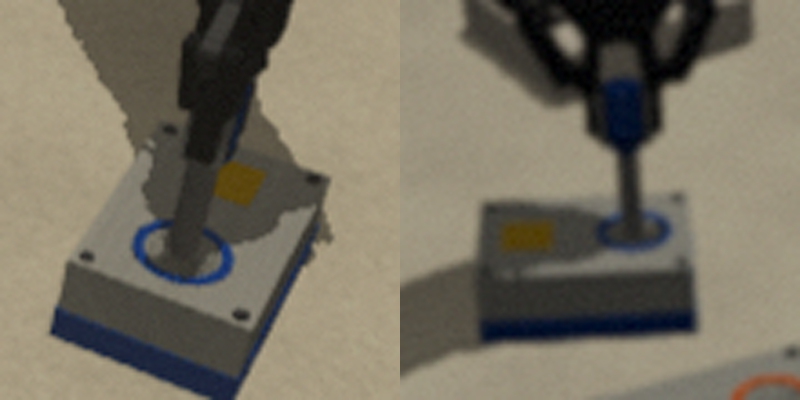

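The tip has dropped into the entry, with no contact force, and is inside the blue ring in both views. I lower it into the hole.

carry_out(moves=[[0.01,-0.01,0.03,0,-1],[0.01,-0.01,0.06,0,-1],[0.01,-0.01,0.09,0,-1],[0.01,-0.01,0.12,0,-1],[0.01,-0.01,0.15,0,-1],[0.01,-0.01,0.15,0,-1]])

```text
clock: 11.95
eef_pos: [0.5405, 0.2355, 0.1366]
tool_rot: [0.993, -0.122, -0.001, 0.0]
ft_force: [-0.9, -0.9, -1.4]
grip_width: 0.0246
```

carry_out(moves=[[0,0,0.04,0,-1],[0,0,0.08,0,-1],[0,0,0.12,0,-1],[0,0,0.16,0,-1],[0,0,0.2,0,-1],[0,0,0.22,0,-1],[0,0,0.22,0,-1]])

```text
clock: 12.65
eef_pos: [0.5406, 0.2355, 0.1148]
tool_rot: [0.993, -0.122, -0.0, 0.0]
ft_force: [0.4, 0.1, -0.3]
grip_width: 0.0245
```

carry_out(moves=[[0,0,0.01,0,-1],[0,0,0.01,0,-1],[0,0,0.01,0,-1]])

```text
clock: 12.95
eef_pos: [0.541, 0.2357, 0.1145]
tool_rot: [0.993, -0.122, 0.0, -0.0]
ft_force: [0.1, 0.4, -0.5]
grip_width: 0.0247
```

carry_out(moves=[[0,0,0.01,0,-1],[0,0,0.01,0,-1],[0,0,0.01,0,-1]])

```text
clock: 13.25
eef_pos: [0.5411, 0.2358, 0.1142]
tool_rot: [0.993, -0.122, 0.0, -0.0]
ft_force: [-2.5, -0.2, 5.6]
grip_width: 0.0245
```

The floor contact is at exactly the predicted height (0.1142), so it is seated. I release and back off upward.

carry_out(moves=[[0,0,-0.005,0,-0.3],[0,0,-0.005,0,0],[0,0,-0.005,0,0.5],[0,0,-0.005,0,1],[0,0,-0.005,0,1],[0,0,-0.005,0,1],[0,0,-0.005,0,1],[0,0,-0.005,0,1]])

```text
clock: 14.05
eef_pos: [0.5409, 0.2356, 0.1138]
tool_rot: [0.993, -0.122, -0.0, 0.0]
ft_force: [-0.1, 0.4, 0.0]
grip_width: 0.0854
```

carry_out(moves=[[0,0,-0.15,0,1],[0,0,-0.4,0,1],[0,0,-0.7,0,1],[0,0,-1,0,1],[0,0,-1,0,1],[0,0,-1,0,1],[0,0,-1,0,1],[0,0,-1,0,1]])

```text
clock: 14.85
eef_pos: [0.54, 0.2353, 0.2122]
tool_rot: [0.993, -0.122, -0.001, 0.001]
ft_force: [0.5, -0.7, -0.1]
grip_width: 0.0852
```

```bash
python3 - <<'E'
from h import *
o=bot.get_obs();print(o['clock'],o['eef_pos'],o['ft_force'],o['grip_width'])
a=imaging.camera('scene');b=imaging.camera('side');w=imaging.camera('wrist')
cv2.imwrite("pics/f1.png",np.vstack([np.hstack([cv2.resize(a[190:290,380:490],(400,300),interpolation=2),cv2.resize(b[100:175,205:305],(400,300),interpolation=2)]),np.hstack([cv2.resize(a[130:240,100:247],(400,300)),cv2.resize(w,(400,300))])])[:,:,::-1])
ms,md,mw=[imaging.camera_model(n) for n in('scene','side','wrist')]
for n,m in(('s',ms),('d',md),('w',mw)): print(n,'expected top',proj(m,[.541,.2357,.130]),'head bottom',proj(m,[.541,.2357,.085]),'mouth',proj(m,[.5407,.2355,.055]))
for n,i in(('s',a),('d',b),('w',w)):
  for x in blobs(i,'blue',30)[0]:print(n,x)
E
```

```text
14.85 [0.54001531 0.23527542 0.21215966] [ 0.53311724 -0.72935469 -0.06870444] 0.08519780240498055
s expected top [438.30016979 217.85810529] head bottom [433.52307955 236.43123781] mouth [430.39567489 248.11225673]
d expected top [256.20684075 119.92996936] head bottom [257.19813521 133.07788628] mouth [257.75485798 141.52344031]
w expected top [273.80195689 228.45908477] head bottom [273.84392446 210.88726631] mouth [273.59413435 202.45772677]
s (array([437.6, 224.1]), array([432, 216,  12,  22, 124], dtype=int32))
s (array([429.7, 249.9]), array([417, 241,  27,  17,  93], dtype=int32))
s (array([420., 278.]), array([394, 266,  53,  25, 329], dtype=int32))
s (array([212.2, 332.6]), array([ 165,  304,   95,   55, 2809], dtype=int32))
d (array([393.1, 196.6]), array([368, 178,  51,  37, 672], dtype=int32))
w (array([238. , 143.5]), array([160, 143, 157,   2, 308], dtype=int32))
w (array([274.4, 213. ]), array([ 245,  175,   59,   71, 2144], dtype=int32))
```

View pics/f1.png

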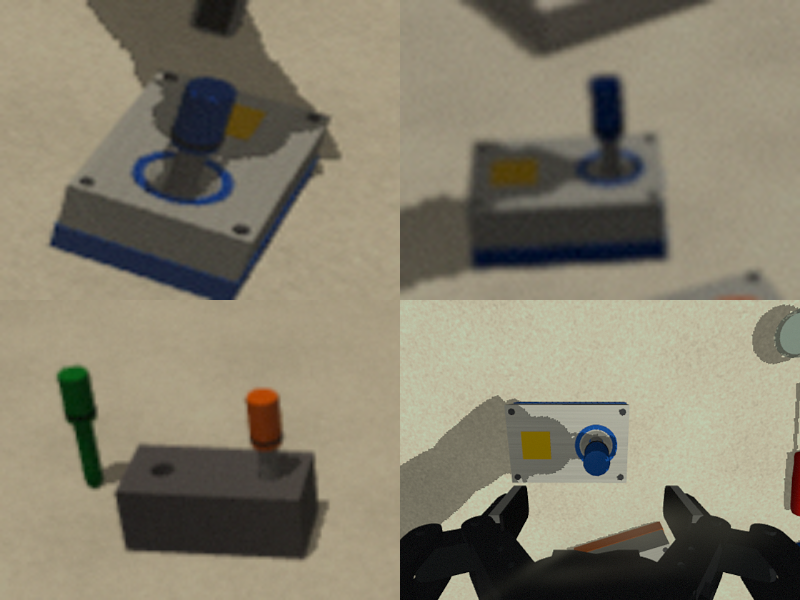

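The probe stands upright in the blue-ringed hole. Its head top is at scene (438,218.7) and side (256.3,120.5), against (438.3,217.9) and (256.2,119.9) predicted for a fully seated, upright probe. Orange is still in the stand, green is undisturbed, and the gripper is clear. I hand in.

```bash
python3 -c "
from workcell import bot, order
print(order.job_done()); print(bot.get_obs()['clock'])"
```

```text
the job is handed in; nothing more can be done
None
the job is handed in; nothing more can be done
```

The blue probe is fully seated and upright in the blue-ringed hole, and the job is handed in. I lifted it straight out of the stand and carried it well above the orange one. I set its tip on the yellow patch, slid it 75 mm across the deck until it dropped into the entry, lowered it to the floor, let go and backed off 100 mm.

- **Seating:** the tip met the floor at TCP height 0.1142 m, exactly as predicted. After release, the head top was within 1 px of the fully seated, upright position in both fixed cameras.
- **Other probes:** the orange probe is still in the stand, and the green look-alike is where it was.
- **Limits:** the last clock reading before the final pictures was 14.85 s. The highest wrist-force reading between moves was about 14 N, while sliding. The gripper was touching nothing at the end.
- **Disagreements:** single-camera estimates from the two fixed cameras differed by up to about 5 mm. Combining both views agreed with the wrist camera to about 1 mm, so I used those. No check failed.

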